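# Raise the counterweighted barrier and feed the blank to its stop

## Task

Push the upturned handle of the counterweighted barrier arm up and over past its balance point, so that the arm stays raised by itself. Then push the aluminium blank along the track, through the open barrier, until it is fully home against the end stop. Use only pushes: do not lift or tip the blank, and leave the other things on the bench where they are.

Things in the scene. Friction and masses are not known exactly. Their poses are not given: they have to be found in the camera images.
- track: Fixed steel feed track. Origin on the bench surface, on the track's centre line under the barrier arm. y runs along the track to the end stop, x across it to the pivot post on the far side, z up. Floor 6 mm above the bench, 56 mm wide between walls 6 mm thick with tops at z = 21 mm, from the open end y = -200 mm to the stop's face y = +110 mm. A 41 mm high rest stands at x = -44 mm, y = 0.
- track_stop (a point): Middle of the end stop's face, at track x = 0, y = +110 mm, z = 23 mm; axes as the track's. The stop is 12 mm thick, its top 40 mm above the bench.
- barrier_pivot (a point): Point on the barrier arm's level pivot axis, at track x = +100 mm, y = 0, z = 50 mm, between two fixed cheeks 68 mm high; axes as the track's, the pivot axis along y. A round steel counterweight (44 mm diameter, 34 mm wide) rides on a short stem just above the pivot and swings down behind it as the arm rises.
- barrier (a joint): Swing of the barrier arm, rad: 0 level across the track, growing as it rises, 1.65 at its upper stop just past upright. The steel arm, 20 mm wide, at z = 42 to 58 mm blocks the blank. It turns freely: let go below about 0.65 rad it falls back to 0, beyond that it falls on to 1.65 and stays. A level push of 1.5 to 3 N on the handle towards the pivot starts it; less is needed further up.
- barrier_handle (a point): Centre of the handle, a level round bar 20 mm thick, 90 mm long along the track's y, at the end of the arm's upturned part, which leaves the level part 140 mm from the pivot and slopes up and outward 29 degrees off vertical. Arm down: at track x = -100 mm, z = 160 mm, on the robot's side. As the arm rises it moves up and towards the pivot side on a 228 mm radius about the pivot, up to z = 278 mm.
- blank: Plain aluminium block lying in the track on the open-end side of the barrier (track y negative): 50 mm across the track, 60 mm along it, 50 mm high, about 0.4 kg, top 56 mm above the bench. Origin at the centre of its underside, axes as the track's. Home, its origin is at track y = +80 mm. It slides freely, 3 mm play at either side.
- nut: Bystander: large steel hex nut beside the track, about 48 mm across, 22 mm high. Origin under its centre.
- offcut: Bystander: upright aluminium bar offcut beside the track, 32 mm diameter, 45 mm high. Origin under its centre.
- collar: Bystander: steel ring beside the track, 48 mm diameter, 18 mm high. Origin under its centre.
- wrench: Bystander: flat steel wrench lying on the bench, 160 mm long. Origin under its middle.
- screwdriver: Bystander: screwdriver lying on the bench at the left. Origin under its middle.
- oil: Bystander: white plastic bottle, 60 mm diameter, 150 mm high, at the left. Origin under its centre.
- tin: Bystander: open steel tin, 80 mm diameter, 80 mm high, at the right. Origin under its centre.
Things that resemble listed ones, but are neither listed nor needed, are in the scene too. What is shaped like the blank but turquoise is not meant.

How it is judged (in metres and radians):
On the way, in this order (a step that is already met when the one before it is completed fails the run):
1. the barrier arm is raised past its balance point to its upper stop, with the blank still before it (value of joint barrier above 1.5 rad and y of blank in the frame of track below 0 m), for 0.2 s.
2. the blank is home against the end stop (y of blank in the frame of track above 0.075 m and value of joint barrier above 1.5 rad), for 0.2 s.
At the end, for the whole second after the job is handed in: The barrier arm stands raised by its own weight within 0.15 rad of its upper stop; the blank lies flat in the track, at rest, within 5 mm of the end stop; no other thing has moved more than 40 mm or fallen over (all of step 2 and y of blank in the frame of track below 0.085 m and not (x of blank in the frame of track above 0.008 m) and x of blank in the frame of track above -0.008 m and z of blank in the frame of track below 0.01 m and angle between blank's own z axis and vertical below 0.08 rad and linear speed of blank below 0.01 m/s); the robot touches nothing.
It fails at once if the blank is lifted more than 12 mm off the track floor or tipped over (z of blank in the frame of track above 0.018 m or angle between blank's own z axis and vertical above 0.35 rad).
It fails at once if a bystander is moved more than 40 mm (distance of any of nut, offcut, collar, wrench, screwdriver, oil, tin from where it was at the start of the episode above 0.04 m).
It fails at once if a standing bystander is knocked over (angle between any of offcut, oil, tin's own z axis and vertical above 0.6 rad).
It also fails if it takes over 53 s, if anything falls off the work surface, if the arm or the gripper's body presses on something with over 40 N, if the wrist force passes 120 N, or if a joint passes its speed limit or range.

## Robot

A 7-joint arm with a two-finger parallel gripper is mounted at the origin on the work surface. World frame = base frame: x ahead of the robot, y to its left, z up, the work surface at z = 0. Lengths are in mm, angles in rad, forces in N, time in s.
With the tool pointing down it reaches from about 425 to 875 mm from the base axis. Payload 8.4 kg.
Tool frame: the origin (TCP) lies at the very end of the fingers, on their centre line; the grasp point (between the pads) lies 19 mm behind it (arm.grip_depth is the distance from the TCP to the grasp point, in mm); x points along the fingers, y is the direction in which the jaws open and shut, and the axes are right-handed (so a half turn about x gives the same grasp; the last joint's range is limited). The gripper opens to 87 mm and grips with 3 to 60 N. Pads are 19 mm wide; open, the fingers measure 117 mm over their backs; the gripper's body (75 mm by 190 mm) begins 51 mm behind the grasp point.
Start: joints at [1.163, 0.333, 0.04, 1.465, -0.013, 1.343, -0.059], TCP at [197.522, -619.232, 222.546] pointing down, gripper open.
Joint ranges: [-2.58, 2.58], [-0.38, 2.09], [-1.3, 1.39], [0.25, 2.4], [-1.5, 4.64], [0.08, 2.09], [-2.65, 2.65]. Speed limits (rad/s): [2.22, 2.22, 2.79, 2.79, 3.14, 3.14, 3.14].

## Interface

Orientations are given as a unit quaternion [x, y, z, w].
In Python, from rig import arm gives the robot as it stands. The module is installed in compiled form; this text tells all that it offers. Calls block until the motion is done:
- arm.goto(position, orientation): joint-space move of the TCP to a pose.
- arm.servo_line(position, speed=150, orientation=None, contact_N=None): straight line of the TCP; orientation=None keeps the orientation; speed is the mean speed in mm/s. With contact_N (N) it stops when the force on the tool has changed by that much, and returns True; else False.
- arm.movej(angles): joint-space move.
- arm.grip(opening, grasp_force=None): finger opening in mm; grasp_force is the grip in N (None keeps the last); returns when the fingers have stopped.
- arm.pause(seconds).
- arm.ik(position, orientation): joint angles nearest the present ones, or None.
- arm.grab_frame(name): name is "scene" or "top"; returns a dict with "image" (400x640x3 uint8, red, green, blue), "fovy" (degrees; the focal length in pixels is half the picture's height over the tangent of half this angle, whatever the lens; pixels are square), "cx", "cy" (the principal point, pixels), "xyz" and "rotation" of the camera in the world. Camera axes: x right, y up, looking along -z (the intrinsics and any distortion apply to the point x, -y, -z); pixel columns grow to the right and rows downward; lengths in mm; the calibration is good to about 2 mm. A picture is of the moment at which its call begins. There is no depth.
A pose or a line that the arm cannot do raises arm.MotionError and nothing moves.
- arm.job_done(): hands the job in, once; it reports no verdict.
Trained networks look in the newest picture that a camera, given by its name, has taken for a name from the list of things; names that differ only in an ending like _2 or _b are one class to them, and where a whole thing is asked for, a point or a joint stands for the part that bears it (a point fixed in the world has none). Each returns a list of dicts, best first, with "confidence" (0 to 1); they miss things now and then, are a little off and sometimes report something else, mostly with a low value. They report only what shows in the picture. A call takes as long as a camera call. They do not tell look-alikes from the thing itself.
- arm.boxes_of(camera, query): "pixel" ([column, row] in pixels, amid what is visible of it).
- arm.mark_of(camera, query): "pixel" ([column, row] in pixels: a listed point, or the origin of a listed thing).
Readings, each from a call of its own:
- arm.get_clock(): time.
- arm.get_q(): joint angles.
- arm.get_joint_velocities(): joint speeds.
- arm.get_tau(): joint torques, N m.
- arm.get_position(): TCP position.
- arm.get_orientation(): TCP orientation.
- arm.get_wrist_force(): force on the tool from outside, world axes, zero at the start.
- arm.get_ft_torque(): the same for the moment, N m.
- arm.get_gripper_width(): finger opening in mm.
Only numpy, scipy, OpenCV 4.12 (cv2) and the standard library are available. Lean on these libraries where they do the work, as an engineer would, in place of code of your own. Each camera call takes 0.05 s, during which the arm holds its last target.

## Working session

There is one attempt and no reset: what is moved stays moved. The work goes in short steps, each a Python script; the robot and the scene stay as the last script left them, time stands still between calls to the robot, and variables do not carry over. Pictures are saved under pics/ and viewed, and the job is handed in when it is done.

```bash
mkdir -p pics; cat > h.py <<'E'
import numpy as np, cv2
from rig import arm
def save(f,n): cv2.imwrite('pics/'+n,cv2.cvtColor(f['image'],cv2.COLOR_RGB2BGR))
def ray(f,px):
    h=f['image'].shape[0]; fl=h/2/np.tan(np.radians(f['fovy'])/2)
    d=np.array([(px[0]-f['cx'])/fl,-(px[1]-f['cy'])/fl,-1.]); R=np.array(f['rotation']).reshape(3,3)
    d=R@d; return np.array(f['xyz'],float),d/np.linalg.norm(d)
def onz(f,px,z):
    o,d=ray(f,px); return o+d*(z-o[2])/d[2]
def tri(r1,r2):
    (o1,d1),(o2,d2)=r1,r2
    A=np.stack([d1,-d2],1); s=np.linalg.lstsq(A,o2-o1,rcond=None)[0]
    a=o1+d1*s[0]; b=o2+d2*s[1]; return (a+b)/2,np.linalg.norm(a-b)
def proj(f,p):
    h=f['image'].shape[0]; fl=h/2/np.tan(np.radians(f['fovy'])/2)
    c=np.array(f['rotation']).reshape(3,3).T@(np.array(p)-f['xyz'])
    return np.array([f['cx']+fl*c[0]/-c[2], f['cy']-fl*c[1]/-c[2]])
E
python3 - <<'E'
from h import *
print(arm.get_clock(),arm.get_orientation())
for n in ('scene','top'):
    f=arm.grab_frame(n); save(f,n+'0.png')
    print(n,{k:v for k,v in f.items() if k!='image'})
    for q in ('track','track_stop','barrier_pivot','barrier_handle','blank','nut','offcut','collar','wrench','screwdriver','oil','tin'):
        print(q,[(np.round(m['pixel']).tolist(),round(m['confidence'],2)) for m in arm.mark_of(n,q)[:3]])
E
```

```text
0.0 [-0.69856315 -0.10930681  0.69882501 -0.10819036]
scene {'fovy': 42.42703838864878, 'cx': 315.4619846340241, 'cy': 202.1799459683878, 'xyz': array([1337.69045541,  320.70865538, 1314.81092708]), 'rotation': array([0.16732963, 0.2524176 , 0.78117329, 0.54594362])}
track [([297.0, 221.0], 0.6)]
track_stop [([334.0, 221.0], 0.79)]
barrier_pivot [([290.0, 238.0], 0.61)]
barrier_handle [([305.0, 162.0], 0.63)]
blank [([225.0, 190.0], 0.64), ([262.0, 211.0], 0.6), ([306.0, 170.0], 0.54)]
nut [([271.0, 184.0], 0.68)]
offcut [([333.0, 205.0], 0.73)]
collar [([331.0, 255.0], 0.77), ([466.0, 257.0], 0.7)]
wrench [([235.0, 246.0], 0.63)]
screwdriver []
oil [([232.0, 244.0], 0.55)]
tin [([182.0, 193.0], 0.67)]
top {'fovy': 51.61222955027675, 'cx': 317.46080681229506, 'cy': 195.68993160677638, 'xyz': array([ 373.24992101,    2.39312823, 1170.7112201 ]), 'rotation': array([-0.07084494,  0.05702139,  0.71506472, -0.69311759])}
track [([398.0, 158.0], 0.7), ([339.0, 208.0], 0.55)]
track_stop [([301.0, 215.0], 0.58)]
barrier_pivot [([339.0, 171.0], 0.91)]
barrier_handle [([352.0, 233.0], 0.79)]
blank [([361.0, 272.0], 0.67), ([296.0, 179.0], 0.66), ([381.0, 199.0], 0.58)]
nut [([392.0, 242.0], 0.69), ([316.0, 238.0], 0.27), ([299.0, 213.0], 0.19)]
offcut [([316.0, 237.0], 0.49)]
collar [([299.0, 178.0], 0.5)]
wrench [([396.0, 157.0], 0.73), ([476.0, 198.0], 0.59)]
screwdriver [([197.0, 233.0], 0.89), ([318.0, 240.0], 0.2)]
oil [([164.0, 232.0], 0.61), ([380.0, 198.0], 0.19)]
tin [([475.0, 198.0], 0.8), ([164.0, 234.0], 0.33)]
```

View images.

View pics/scene0.png

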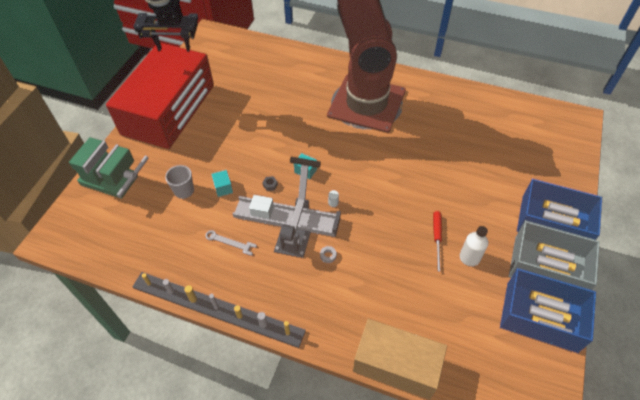

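View pics/top0.png

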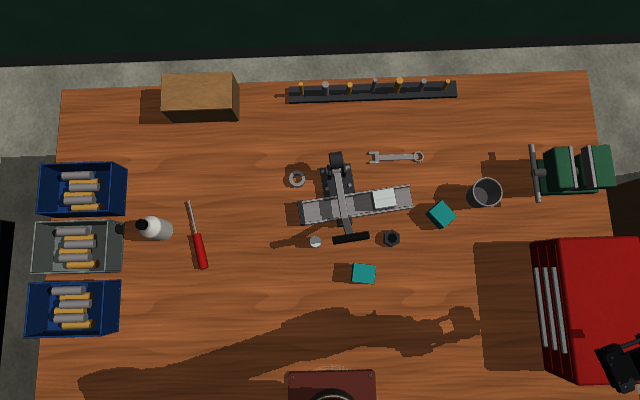

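```bash
sed -i "s/^from rig/from scipy.spatial.transform import Rotation as Ro\nfrom rig/; s/np.array(f\['rotation'\]).reshape(3,3)/Ro.from_quat(f['rotation']).as_matrix()/" h.py
cat > fit.py <<'E'
from h import *
f={}
F=arm.grab_frame('scene'),arm.grab_frame('top')
pts={'origin':((297,221),(339,208)),'stop':((334,221),(301,215)),'pivot':((290,238),(339,171)),'handle':((305,162),(352,233)),'blank':((262,211),(381,199))}
for k,(a,b) in pts.items(): print(k,*tri(ray(F[0],a),ray(F[1],b)))
for k,z in (('origin',0),('stop',23),('pivot',50),('handle',160),('blank',6)): print(k,onz(F[0],pts[k][0],z)[:2],onz(F[1],pts[k][1],z)[:2])
E
python3 fit.py
```

```text
origin [552.9646787  -44.27457182  -5.56313788] 12.18552328943526
stop [531.81795804  65.681211    21.75667341] 8.253465698552986
pivot [646.63227663 -37.17269847  44.97786347] 7.511020978434576
handle [461.47267112 -57.97099762 168.06751198] 7.416061217623754
blank [ 569.69694406 -157.66703779   16.08173461] 0.9864810772356919
origin [557.88143468 -48.61510331] [550.1432249  -38.29827426]
stop [533.95163384  62.03362846] [530.32278453  69.51700419]
pivot [648.49884448 -32.08813815] [646.5949119  -40.56704327]
handle [454.46024146 -56.9741557 ] [463.30867882 -62.03581783]
blank [ 563.82442329 -161.881384  ] [ 571.25525554 -158.58379451]
```

```bash
cat >> fit.py <<'E'
from scipy.optimize import least_squares
L={'origin':(0,0,0),'stop':(0,110,23),'pivot':(100,0,50),'handle':(-100,0,160)}
def T(p,l):
    c,s=np.cos(p[2]),np.sin(p[2]); return np.array([p[0]+c*l[0]-s*l[1],p[1]+s*l[0]+c*l[1],l[2]])
def res(p): return np.concatenate([proj(F[i],T(p,L[k]))-pts[k][i] for k in L for i in (0,1)])
r=least_squares(res,[550,-40,0.15],loss='soft_l1')
p=r.x; print(p); print(np.round(res(p),1).reshape(-1,4))
np.save('p.npy',p)
def overlay(p,by,names):
    E=[]
    for x in (-34,-28,28,34): E.append([(x,-200,21),(x,110,21)])
    E+= [[(-34,-200,21),(34,-200,21)],[(-34,110,40),(34,110,40)],[(-34,122,40),(34,122,40)],[(-100,-45,160),(-100,45,160)]]
    E+= [[(100,-10,50),(-40,-10,58)],[(100,10,50),(-40,10,58)]]
    q=[(-25,by-30),(25,by-30),(25,by+30),(-25,by+30)]
    for i in range(4): E.append([(*q[i],56),(*q[(i+1)%4],56)])
    for f,n in zip(F,names):
        c=proj(f,T(p,(0,0,40))).astype(int); x0,y0=c[0]-100,c[1]-75
        im=cv2.cvtColor(f['image'],cv2.COLOR_RGB2BGR)[y0:y0+150,x0:x0+200]
        im=cv2.resize(im,None,fx=4,fy=4,interpolation=cv2.INTER_CUBIC)
        for a,b in E:
            A=[tuple(int(v) for v in (proj(f,T(p,w))+.5-(x0,y0))*4) for w in (a,b)]
            cv2.line(im,*A,(0,0,255) if a[2]<50 else (0,255,0),1)
        cv2.imwrite('pics/'+n,im); print(n,x0,y0)
E
cat > a.py <<'E'
from fit import *
overlay(p,-110,('ovs.png','ovt.png'))
E
python3 a.py
```

```text
origin [552.9646787  -44.27457182  -5.56313788] 12.18552328943526
stop [531.81795804  65.681211    21.75667341] 8.253465698552986
pivot [646.63227663 -37.17269847  44.97786347] 7.511020978434576
handle [461.47267112 -57.97099762 168.06751198] 7.416061217623754
blank [ 569.69694406 -157.66703779   16.08173461] 0.9864810772356919
origin [557.88143468 -48.61510331] [550.1432249  -38.29827426]
stop [533.95163384  62.03362846] [530.32278453  69.51700419]
pivot [648.49884448 -32.08813815] [646.5949119  -40.56704327]
handle [454.46024146 -56.9741557 ] [463.30867882 -62.03581783]
blank [ 563.82442329 -161.881384  ] [ 571.25525554 -158.58379451]
[ 5.50863658e+02 -4.57011831e+01  1.46292248e-01]
[[ 1.7 -1.5  2.6 -0.3]
 [ 0.2  0.3  2.2 -1.7]
 [ 0.1  0.5 -3.4 -1. ]
 [-0.7 -0.9 -0.5  4.7]]
ovs.png 198 137
ovt.png 242 130
```

View pics/ovs.png

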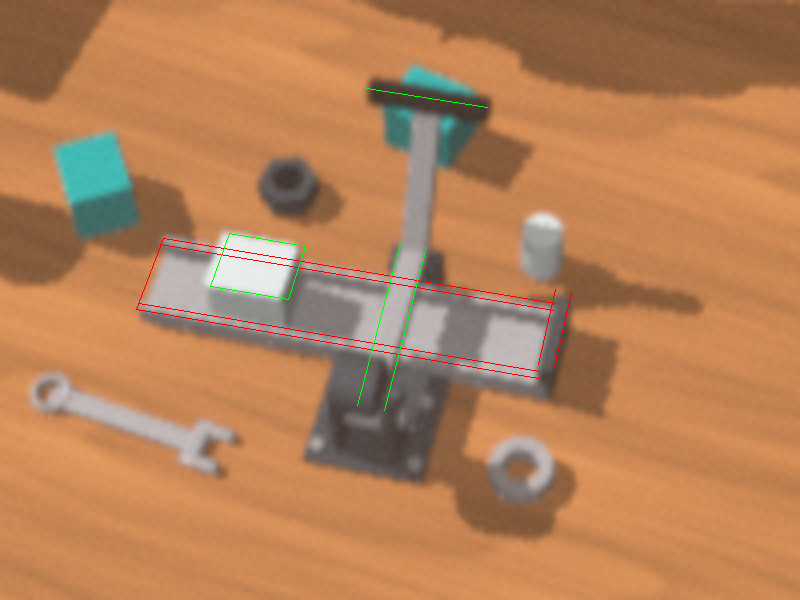

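View pics/ovt.png

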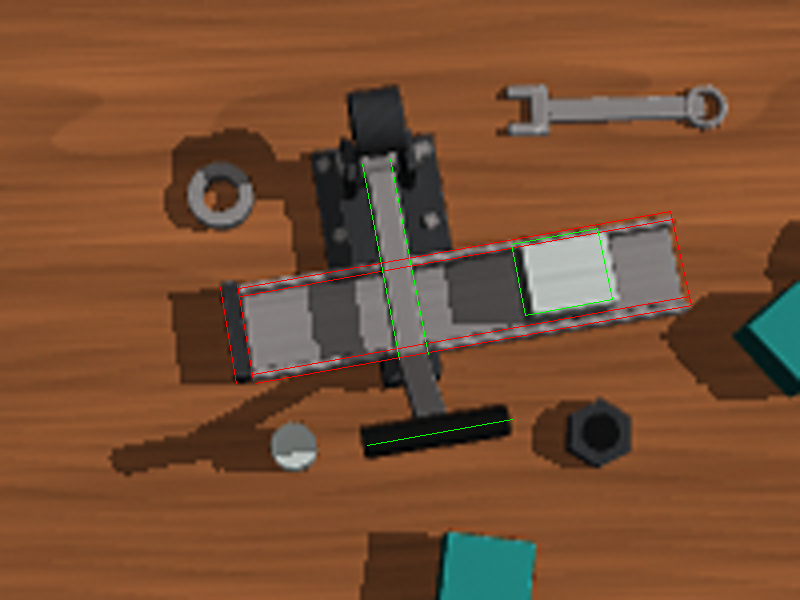

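```bash
sed -i '$a\
P=np.load("p.npy") if __import__("os").path.exists("p.npy") else None\
def W(x,y,z,p=None):\
    p=P if p is None else p; c,s=np.cos(p[2]),np.sin(p[2]); return [p[0]+c*x-s*y,p[1]+s*x+c*y,z]\
def quat(sgn):\
    c,s=np.cos(P[2]),np.sin(P[2]); X=np.array([0,0,-1.]); Y=sgn*np.array([-s,c,0]); return Ro.from_matrix(np.stack([X,Y,np.cross(X,Y)],1)).as_quat().tolist()\
def hp(q):\
    t=np.arctan2(110,200)+q; return 100-228.25*np.cos(t), 50+228.25*np.sin(t)' h.py
python3 - <<'E'
from h import *
print(Ro.from_quat(arm.get_orientation()).as_matrix().round(2), arm.get_wrist_force())
for s in (1,-1):
    Q=quat(s)
    for w in ((-150,-28,300),(-150,-28,142),(-120,-28,142),(30,-28,245),(80,-28,260),(0,-190,300),(0,-190,28),(0,45,28),(0,35,200)):
        r=arm.ik(W(*w),Q); print(s,w,np.round(W(*w)), None if r is None else np.round(r,2))
E
```

```text
[[-0.    0.3  -0.95]
 [ 0.   -0.95 -0.3 ]
 [-1.   -0.    0.  ]] [-0.17756087 -0.21258258 -0.17382703]
1 (-150, -28, 300) [407. -95. 300.] [ 0.72 -0.17 -0.51  1.83 -0.08  1.46  1.94]
1 (-150, -28, 142) [407. -95. 142.] [ 0.72 -0.06 -0.57  2.07 -0.04  1.12  1.88]
1 (-120, -28, 142) [436. -91. 142.] [ 0.7   0.01 -0.59  2.02  0.01  1.12  1.83]
1 (30, -28, 245) [585. -69. 245.] [ 0.61  0.27 -0.69  1.56  0.17  1.38  1.63]
1 (80, -28, 260) [634. -62. 260.] [ 0.55  0.37 -0.7   1.41  0.24  1.44  1.58]
1 (0, -190, 300) [ 579. -234.  300.] [ 0.75  0.31 -0.57  1.38  0.16  1.5   1.91]
1 (0, -190, 28) [ 579. -234.   28.] [ 0.76  0.52 -0.58  1.7   0.32  1.02  1.79]
1 (0, 45, 28) [544.  -1.  28.] [ 0.63  0.44 -0.85  1.89  0.4   0.98  1.32]
1 (0, 35, 200) [546. -11. 200.] [ 0.61  0.21 -0.76  1.72  0.15  1.27  1.54]
-1 (-150, -28, 300) [407. -95. 300.] [ 0.67 -0.17 -0.47  1.84 -0.08  1.46 -1.21]
-1 (-150, -28, 142) [407. -95. 142.] [ 0.65 -0.06 -0.5   2.08 -0.03  1.12 -1.26]
-1 (-120, -28, 142) [436. -91. 142.] [ 0.62  0.   -0.51  2.02  0.    1.12 -1.32]
-1 (30, -28, 245) [585. -69. 245.] [ 0.47  0.24 -0.51  1.56  0.12  1.37 -1.48]
-1 (80, -28, 260) [634. -62. 260.] [ 0.42  0.34 -0.52  1.42  0.17  1.43 -1.52]
-1 (0, -190, 300) [ 579. -234.  300.] [ 0.54  0.27 -0.28  1.4   0.07  1.48 -1.17]
-1 (0, -190, 28) [ 579. -234.   28.] [ 0.53  0.47 -0.28  1.72  0.15  0.98 -1.22]
-1 (0, 45, 28) [544.  -1.  28.] [ 0.45  0.38 -0.62  1.9   0.27  0.94 -1.72]
-1 (0, 35, 200) [546. -11. 200.] [ 0.51  0.19 -0.63  1.72  0.12  1.27 -1.58]
```

```bash
python3 - <<'E'
from h import *
Q=quat(-1)
arm.grip(0)
arm.servo_line([197.5,-619,360],speed=250)
arm.goto(W(-150,-28,300),Q)
arm.servo_line(W(-150,-28,144),speed=150)
print(arm.get_clock(),arm.get_position(),W(-150,-28,144),arm.get_wrist_force(),arm.get_gripper_width())
for n in ('scene','top'): save(arm.grab_frame(n),n+'1.png')
E
```

```text
6.9583 [407.10300142 -95.40331549 144.74205758] [np.float64(406.5474916752693), np.float64(-95.26774647590942), 144] [0.69790285 0.35599361 0.93075458] 0.18262901942744172
```

```bash
python3 -c "
import cv2
for n,(x,y) in (('scene1',(198,87)),('top1',(242,130))):
    im=cv2.imread(f'pics/{n}.png')[y:y+150,x:x+200]; cv2.imwrite(f'pics/{n}c.png',cv2.resize(im,None,fx=4,fy=4))
"
```

```text
(no output)
```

View pics/scene1c.png

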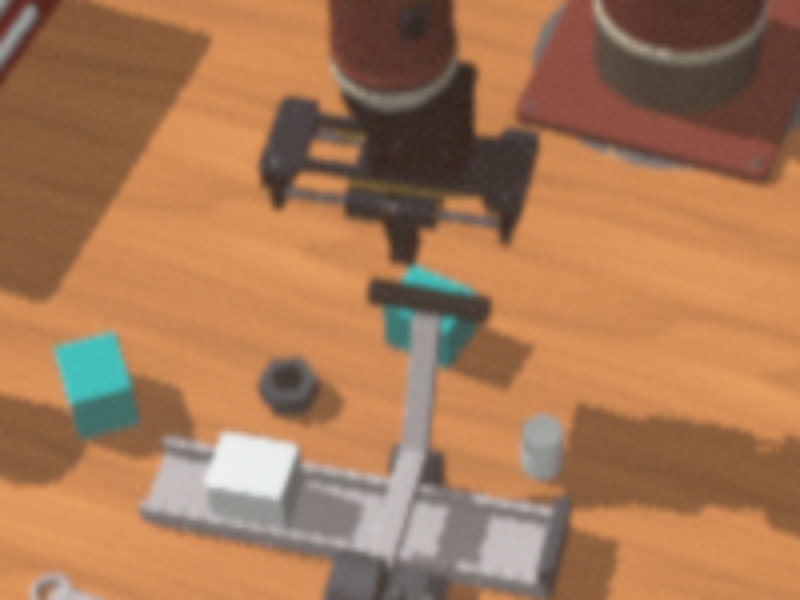

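View pics/top1c.png

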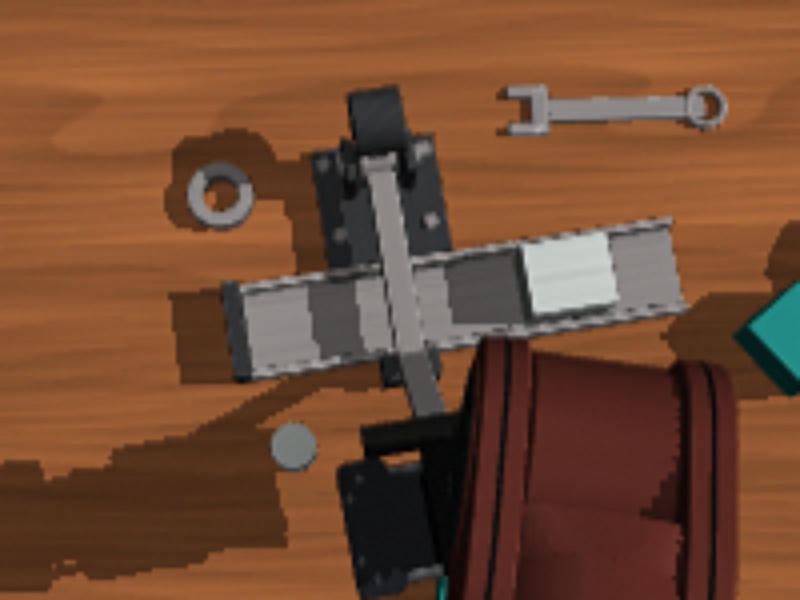

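```bash
python3 - <<'E'
from h import *
p0=np.array(W(-150,-28,144))
hit=arm.servo_line(W(-100,-28,144),speed=40,contact_N=2.0)
pos=np.array(arm.get_position()); c,s=np.cos(P[2]),np.sin(P[2])
print(hit,pos,'track x',(pos[0]-P[0])*c+(pos[1]-P[1])*s,arm.get_wrist_force(),arm.get_clock())
for n in ('scene','top'): save(arm.grab_frame(n),n+'2.png')
if hit:
    x0=(pos[0]-P[0])*c+(pos[1]-P[1])*s; h0=hp(0)
    for q in np.arange(0.15,1.06,0.15):
        h=hp(q); 
        arm.servo_line(W(x0+2+h[0]-h0[0],-28,144+h[1]-h0[1]),speed=90)
        print(round(q,2),np.round(arm.get_wrist_force(),1))
    arm.pause(0.3)
    for n in ('scene','top'): save(arm.grab_frame(n),n+'3.png')
    print(arm.get_clock())
E
python3 -c "
import cv2,numpy as np
o=[]
for n,(x,y) in (('scene3',(198,87)),('top3',(242,130))):
    im=cv2.imread(f'pics/{n}.png')[y:y+150,x:x+200]; o.append(cv2.resize(im,None,fx=2.0,fy=2.0))
o2=[]
for n,(x,y) in (('scene2',(198,87)),('top2',(242,130))):
    im=cv2.imread(f'pics/{n}.png')[y:y+150,x:x+200]; o2.append(cv2.resize(im,None,fx=2.0,fy=2.0))
cv2.imwrite('pics/m3.png',np.vstack([np.hstack(o2),np.hstack(o)]))
"
```

```text
True [437.1840695  -90.6315583  143.38741438] track x -119.01484931519859 [-1.75797025 -0.50012692 -0.66470998] 7.8667
0.15 [-12.9  -1.1   7.7]
0.3 [-2.3 -0.6  2.4]
0.45 [-0.5  0.5  0.3]
0.6 [-1.5 -0.8  0.3]
0.75 [-0.4 -0.6 -0.7]
0.9 [ 0.3  1.1 -0.9]
1.05 [0.  0.1 0. ]
12.1167
```

View pics/m3.png

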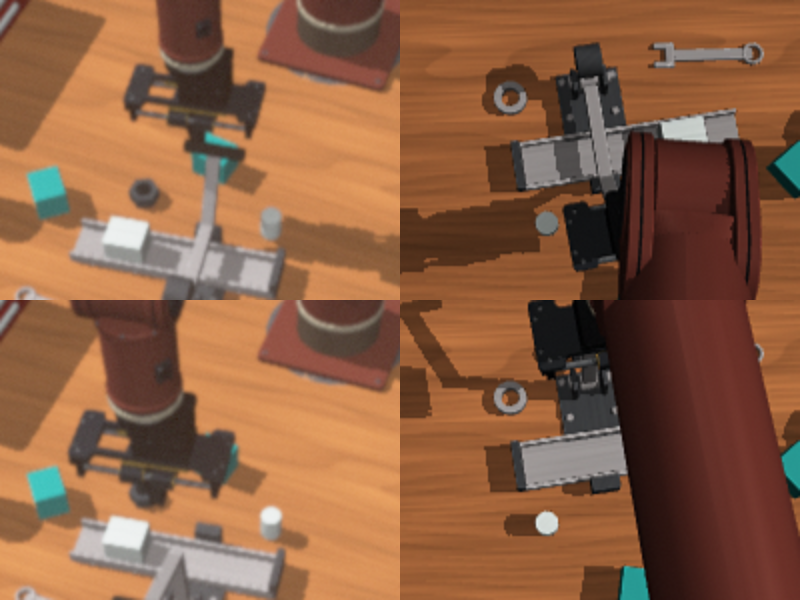

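```bash
python3 - <<'E'
from h import *
print(arm.get_position())
arm.servo_line(W(0,-60,290),speed=200)
arm.servo_line(W(0,-200,290),speed=200)
for n in ('scene','top'): save(arm.grab_frame(n),n+'4.png')
print(arm.get_clock(),arm.get_position(),arm.get_wrist_force())
for q in ('barrier_handle','blank'): 
  for n in('scene','top'): print(q,n,arm.mark_of(n,q)[:4])
f=arm.grab_frame('scene'); print([proj(f,W(*hpq)) for hpq in ((hp(1.65)[0],0,hp(1.65)[1]),(0,-112,6))])
E
python3 -c "
import cv2,numpy as np
o=[]
for n,(x,y) in (('scene4',(198,137)),('top4',(242,90))):
    im=cv2.imread(f'pics/{n}.png')[y:y+190,x:x+200]; o.append(cv2.resize(im,None,fx=2.0,fy=2.0))
cv2.imwrite('pics/m4.png',np.hstack(o))
"
```

```text
[632.84263873 -62.04962607 262.34171226]
13.6667 [ 580.44152266 -241.38792447  290.30972625] [ 0.7273293   0.52922518 -0.32554789]
barrier_handle scene [{'pixel': [273.4, 241.4], 'confidence': 0.79}]
barrier_handle top [{'pixel': [330.7, 99.1], 'confidence': 0.81}]
blank scene [{'pixel': [259.4, 210.2], 'confidence': 0.94}, {'pixel': [307.2, 168.6], 'confidence': 0.93}, {'pixel': [225.6, 188.2], 'confidence': 0.81}, {'pixel': [467.0, 254.9], 'confidence': 0.67}]
blank top [{'pixel': [361.3, 274.2], 'confidence': 0.8}, {'pixel': [434.2, 219.3], 'confidence': 0.79}, {'pixel': [381.2, 199.8], 'confidence': 0.56}]
[array([273.71729042, 241.08144104]), array([263.15958561, 212.34166237])]
```

View pics/m4.png

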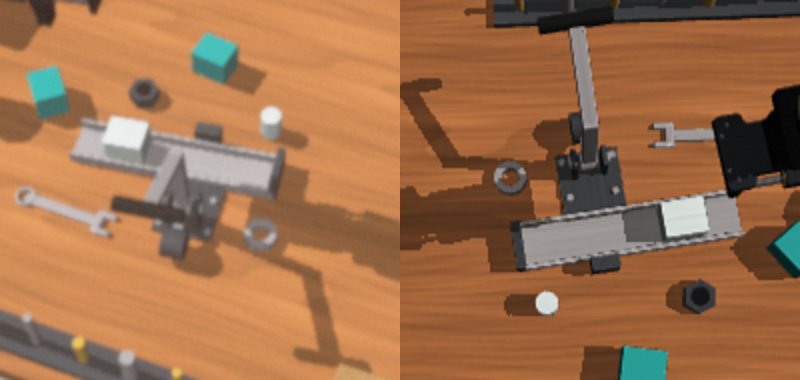

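```bash
python3 - <<'E'
from h import *
ty=lambda: float(np.dot(np.array(arm.get_position()[:2])-P[:2],[-np.sin(P[2]),np.cos(P[2])]))
arm.servo_line(W(0,-200,28),speed=150)
print(arm.get_wrist_force())
arm.servo_line(W(0,-170,28),speed=60,contact_N=6)
hit=arm.servo_line(W(0,15,28),speed=70,contact_N=12)
print(hit,ty(),arm.get_wrist_force(),arm.get_clock())
for n in ('scene','top'): save(arm.grab_frame(n),n+'5.png')
if not hit:
    hit=arm.servo_line(W(0,50,28),speed=25,contact_N=6)
    print(hit,ty(),arm.get_wrist_force(),arm.get_clock())
for n in ('scene','top'): save(arm.grab_frame(n),n+'6.png')
E
python3 -c "
import cv2,numpy as np
o=[]
for n,(x,y) in (('scene6',(198,137)),('top6',(242,90))):
    im=cv2.imread(f'pics/{n}.png')[y:y+190,x:x+200]; o.append(cv2.resize(im,None,fx=2.0,fy=2.0))
cv2.imwrite('pics/m6.png',np.hstack(o))
"
```

```text
[0.3128222  0.02314855 0.21129798]
False 14.574421499254306 [ 2.3743796  -2.51100343  0.74240419] 19.2583
True 39.022832096156264 [ 1.88427912 -1.51995651 -0.36595891] 20.3333
```

View pics/m6.png

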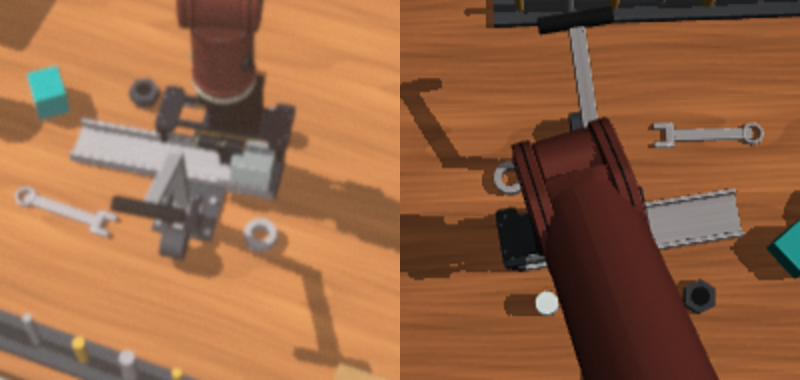

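```bash
python3 - <<'E'
from h import *
ty=lambda: float(np.dot(np.array(arm.get_position()[:2])-P[:2],[-np.sin(P[2]),np.cos(P[2])]))
hit=arm.servo_line(W(0,50,28),speed=20,contact_N=8)
print(hit,ty(),arm.get_wrist_force())
arm.servo_line(W(0,5,28),speed=60)
arm.servo_line(W(-10,-20,290),speed=200)
arm.servo_line(W(-100,-200,290),speed=250)
print(arm.get_clock())
for n in ('scene','top'): save(arm.grab_frame(n),n+'7.png')
for q in ('barrier_handle','blank'): 
  for n in('scene','top'): print(q,n,[m['pixel'] for m in arm.mark_of(n,q)[:4]])
from fit import overlay,P as p
overlay(p,80,('ov7s.png','ov7t.png'))
E
python3 -c "
import cv2,numpy as np
cv2.imwrite('pics/m7.png',np.vstack([cv2.imread('pics/ov7s.png')[150:450],cv2.imread('pics/ov7t.png')[150:450]]))"
```

```text
True 38.976507406777095 [ 0.80111553 -0.86918651  1.0731711 ]
23.8583
barrier_handle scene [[269.4, 241.7]]
barrier_handle top [[328.9, 97.0], [394.9, 157.3], [164.8, 233.2]]
blank scene [[323.2, 219.0], [304.6, 170.2], [224.7, 190.0]]
blank top [[310.3, 209.8], [363.8, 272.3], [341.7, 209.0]]
origin [552.9646787  -44.27457182  -5.56313788] 12.18552328943526
stop [531.81795804  65.681211    21.75667341] 8.253465698552986
pivot [646.63227663 -37.17269847  44.97786347] 7.511020978434576
handle [461.47267112 -57.97099762 168.06751198] 7.416061217623754
blank [ 569.69694406 -157.66703779   16.08173461] 0.9864810772356919
origin [557.88143468 -48.61510331] [550.1432249  -38.29827426]
stop [533.95163384  62.03362846] [530.32278453  69.51700419]
pivot [648.49884448 -32.08813815] [646.5949119  -40.56704327]
handle [454.46024146 -56.9741557 ] [463.30867882 -62.03581783]
blank [ 563.82442329 -161.881384  ] [ 571.25525554 -158.58379451]
[ 5.50863658e+02 -4.57011831e+01  1.46292248e-01]
[[ 1.7 -1.5  2.6 -0.3]
 [ 0.2  0.3  2.2 -1.7]
 [ 0.1  0.5 -3.4 -1. ]
 [-0.7 -0.9 -0.5  4.7]]
ov7s.png 198 137
ov7t.png 242 130
```

View pics/m7.png

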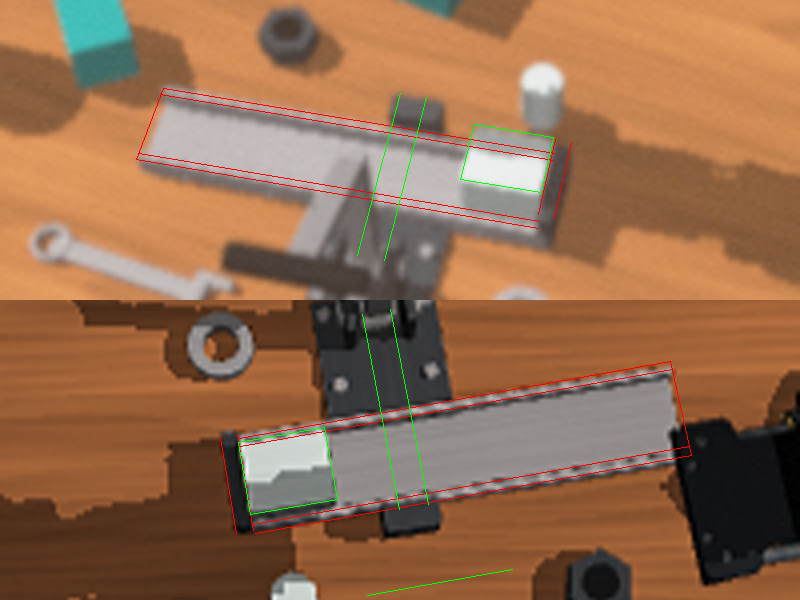

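View pics/top7.png

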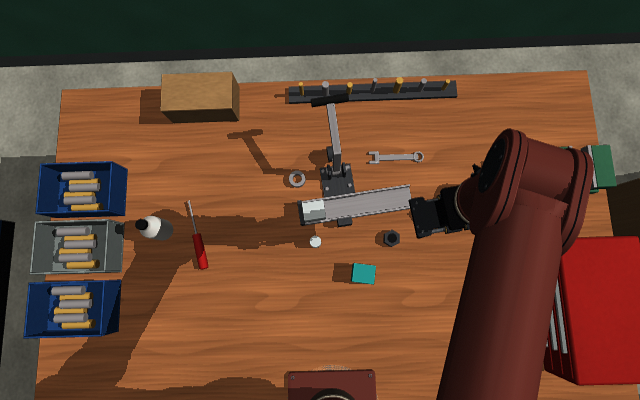

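```bash
python3 - <<'E'
from h import *
arm.pause(0.3); print(arm.get_wrist_force()); arm.job_done(); print(arm.get_clock())
E
```

```text
[-0.03348952  1.25401387 -0.25547301]
the job is handed in; nothing more can be done
the job is handed in; nothing more can be done
```

The barrier arm is raised and standing by itself, and the blank is home against the end stop. I handed the job in at about 24 s on the robot's clock, and no verdict was reported.

- **Barrier:** I followed the handle's arc with closed fingers to about 1.05 rad and the arm went on to its upper stop. The handle was first detected within about 0.5 px of its predicted raised position. In the last picture it was about 4 px off, but the arm was still clearly up.
- **Blank:** I pushed it along the track until the force rose. A second, firmer press stopped at the same place (39.0 mm both times), so it is seated. In the final overlay it lines up with the expected home position in both camera views, to within a few mm.
- **Bystanders:** the nut, offcut, collar, wrench, screwdriver and oil show no visible movement in the last full top view. The tin was hidden behind the robot arm there. I did not check it at the end, though the tool was not brought near it.
- **Robot:** it is clear of everything, with a wrist force of about 1 N, which is noise.

The first track detections disagreed by up to about 12 mm between the two cameras. I fitted them jointly, with residuals up to about 5 px. The handle contact then came within 1 mm of where the fit put it, which supports the fit.

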